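# Open the sprung lid of a jeweller's balance

### The arm

A 6-joint arm with a two-finger parallel gripper is mounted at the origin on the work surface. World frame = base frame: x ahead of the robot, y to its left, z up, the work surface at z = 0. Lengths are in m, angles in rad, forces in N, time in s.
With the tool pointing down it reaches from about 0.425 to 0.95 m from the base axis. Payload 3.5 kg.
Tool frame: the origin (TCP) lies between the finger pads; the fingertips stand 22 mm ahead of it and the grasp point (between the pads) lies 3 mm ahead of it (ctrl.nose_length is the z of the fingertips in the tool frame, in m); z points along the fingers, y is the line along which they close (so a half turn about z gives the same grasp; the last joint's range is limited). The gripper opens to 85 mm and grips with 20 to 120 N. Pads are 22 mm wide; open, the fingers measure 114 mm over their backs; the gripper's body (76 mm by 85 mm) begins 54 mm behind the grasp point. The pads swing forward as they close: fully open they stand 13 mm farther back than shut.
Start: joints at [-1.288, 0.286, 1.577, -0, 1.279, -0.15], TCP at [0.283, -0.613, 0.253] pointing down, gripper open.
Joint ranges: [-2.77, 2.77], [-0.9, 2.22], [0.21, 2.48], [-1.53, 4.67], [0.24, 2.81], [-2.84, 2.84]. Speed limits (rad/s): [2.79, 2.79, 3.14, 3.14, 3.14, 3.14].

### API

Orientations are given as a unit quaternion [x, y, z, w].
In Python, from plant import ctrl gives the robot as it stands. The module is installed in compiled form; this text tells all that it offers.
- The arm moves only by the tool send_rows, never from a script. Its argument "rows" is text: rows parted by semicolons, each of 7 numbers parted by spaces: the turn, a rotation vector about the tool's x, y, z in a scale on which 1.0 is 4 rad, then the shift along the tool's x, y, z in shares of 400 mm (1.0 is 400 mm), then the opening, from -1 (shut) to 1 (fully open). A call has 1 to 8 rows; each row is the pose to reach, as a shift and turn from the pose commanded when the call began, along the tool's axes at that moment; what a row does not reach only later rows make up. A row lasts 1/8 s, in which the tool goes at most 62.5 mm and 10.7 degrees, less where a joint would pass 70% of its speed; a pose out of reach is approached as far as the arm can. Shift and turn numbers lie between -1 and 1, and a call with a number outside is refused. A call with a gripper value outside its range is refused whole. The fingers move at their own pace and stop on an object; "grip_force" is the grip in N (left out, the last holds). Time passes only in rows, so rows that repeat a pose let the fingers close. It gives the time, the measured TCP pose, the force, the opening and the grip force at its end, in the units of the state.
- ctrl.get_state(): the state, without advancing time (a new reading comes with each control period).
- ctrl.read_camera(name): name is "scene" or "side" or "wrist"; returns a dict with "color" (400x640x3 uint8, red, green, blue), "fx", "fy", "cx", "cy" (pixels), "D" ([k1, k2, p1, p2, k3] as OpenCV has them; the pictures are not rectified), "extrinsics" (4x4, takes a point from world to camera coordinates). Camera axes: x right, y down, z forward; pixel columns grow to the right and rows downward; lengths in m; the calibration is good to about 2 mm. A picture is of the moment at which its call begins. There is no depth.
- ctrl.sign_off(): hands the job in; it is judged then, once.
Trained networks look in a picture, given as the dict that the camera call returned (one of the last four; its "shot" number tells which), for a name from the list of things; names that differ only in an ending like _2 or _b are one class to them, and where a whole thing is asked for, a point or a joint stands for the part that bears it (a point fixed in the world has none). Each returns a list of dicts, best first, with "p" (0 to 1); they miss things now and then, are a little off and sometimes report something else, mostly with a low value. They report only what shows in the picture. A call takes as long as a camera call.
- ctrl.look_for(picture, target): "position" ([x, y, z] in m, in the coordinates of the camera as it stood for that picture, good to about 4 mm: the middle of the surface that is visible of it).
The state is a dict: "time": time; "qpos": joint angles; "dq": joint speeds; "joint_efforts": joint torques, N m; "eef_pos": TCP position; "tcp_rot": TCP orientation; "contact_force": force on the tool from outside, world axes, zero at the start; "wrist_torque": the same for the moment, N m; "opening": opening from 0.0 (shut) to 1.0 (fully open); "finger_force": force on a finger pad.
Only numpy, scipy, OpenCV 4.12 (cv2) and the standard library are available. Lean on these libraries where they do the work, as an engineer would, in place of code of your own. Each camera call takes 0.05 s, during which the arm holds its last target. There are 200 camera calls.

### The job

Open the small balance for weighing: press its release tab down with the fingertips so that the lid springs up by itself, then gently push the lid back until it is fully open against its stop, and move clear. Nothing is to be picked up: do not force the lid while it is latched, do not touch the pan or the brass weight on it, and leave the ring cone, the loupe and the tin beside the balance where they stand.

Things in the scene. Friction and masses are not known exactly. Their poses are not given: they have to be found in the camera images.
- balance: White jeweller's balance, fixed to the bench: housing 180 (x) x 150 (y) x 60 mm high under a flat grey lid with a black top panel. Origin: centre of its underside; -x is its front, +x its back, z up. The tab sticks out of the front in the middle; the lid's hinge runs along y near the back. Beside the tab two small blocks (|y| 23 to 37, x -90 to -104 mm) reach up to 53 mm.
- tab_pad (a point): The place to press: on the upper face of the grey ribbed release tab, 44 x 44 mm and 5 mm thick, which sticks out level from the front of the balance. The point lies in the balance's frame at x = -121, y = 0, z = 50 mm with the tab at rest: 16 mm in from the tab's front edge and 24 mm in front of the latch hook. It moves with the tab.
- tab (a joint): Angle of the release tab about its pivot (along y at x = -91, z = 47.5 mm in the balance's frame): 0 at rest, level; grows as its front is pressed down; 0.45 rad at its stop (tab_pad then 13 mm lower). The lid comes free at about 0.2 rad. Pressing at tab_pad takes about 1.5 N to start, 4.5 N at the stop; a spring returns it to 0.
- lid (a joint): Lid angle: 0 closed and latched, 1.9 rad at its open stop, leaning back. Once unlatched a spring arm lifts it within about 1 s to about 0.95 rad and holds it there; left short of upright (1.57) it falls back to 0.95, pushed past upright it falls on to the stop and stays. Lid 138 mm from hinge to front edge, 146 mm wide, 8 mm thick, 100 g; pushing its front edge takes under 2 N.
- lid_nose (a point): Lower front edge, in the middle, of the lid's catch nose, a 24 mm wide, 4 mm thick tongue that sticks out 10 mm from the lid's front edge; 148 mm from the hinge axis. It moves with the lid: 60 mm above the bench when closed, about 180 mm when the lid has sprung up.
- lid_hinge (a point): Middle of the lid's hinge axis, 64 mm above the bench, fixed to the balance (its frame, x = +60, y = 0). Axes as the balance: the hinge runs along y, the lid opens upwards and over towards +x.
- pan: Round steel weighing pan inside the balance, 68 mm across, its top 26 mm above the bench. Origin: on the chamber floor under the pan's centre. Not to be touched.
- weight: Small brass knobbed weight, 18 mm across, 22 mm high, 50 g, loose on the pan. Origin: centre of its underside. Not to be touched.
- ring_cone: Bystander: wooden ring cone on a round foot 52 mm across, 85 mm high, loose. Origin: centre of its underside.
- loupe: Bystander: black round loupe, 36 mm across, 34 mm high, loose. Origin: centre of its underside.
- stone_tin: Bystander: round aluminium tin with lid, 55 mm across, 24 mm high, loose. Origin: centre of its underside.

How it is judged:
By the outcome, as a careful person would: the job done as asked, in the order asked, and still so for the second after the job is handed in, with the robot touching nothing.
It also fails if it takes over 42 s, if anything falls off the work surface, if the arm or the gripper's body presses on something with over 40 N, if the wrist force passes 120 N, or if a joint passes its speed limit or range.

## Working session

There is one attempt and no reset: what is moved stays moved. The work goes in short steps, Python scripts to look and compute and a tool call to move; the robot and the scene stay as the last step left them, time stands still between calls to the robot, and variables do not carry over. Pictures are saved under pics/ and viewed, at most 10 in all, crops included, and the job is handed in when it is done.

Besides the shell and the picture viewer there is one more tool, called after ">>>" by a JSON object that holds its "method" and its "body", one argument or row to a line. send_rows: Moves the arm, as the interface text tells. Its arguments: {"type":"object","properties":{"rows":{"type":"string"},"grip_force":{"type":"number"}},"required":["rows"]}

```bash
mkdir -p pics
cat > h.py <<'E'
import numpy as np, cv2
from plant import ctrl
from scipy.spatial.transform import Rotation as R
def w(pic,p):
    E=np.array(pic["extrinsics"]); return (np.linalg.inv(E)@np.r_[p,1])[:3]
def px(pic,P):
    E=np.array(pic["extrinsics"]); K=np.array([[pic["fx"],0,pic["cx"]],[0,pic["fy"],pic["cy"]],[0,0,1]])
    return cv2.projectPoints(np.float64(P).reshape(-1,3),cv2.Rodrigues(E[:3,:3])[0],E[:3,3],K,np.float64(pic["D"]))[0].reshape(-1,2)
def save(pic,n): cv2.imwrite(f"pics/{n}.png",pic["color"][:,:,::-1])
E
python3 - <<'E'
from h import *
np.set_printoptions(precision=4,suppress=True)
a=[]
for n in("scene","side"):
    p=ctrl.read_camera(n); a.append(p["color"]); 
    for t in("balance","tab_pad","tab","lid","lid_nose","ring_cone","loupe","stone_tin"):
        for d in ctrl.look_for(p,t)[:2]: print(n,t,round(d["p"],2),w(p,d["position"]),px(p,w(p,d["position"]))[0].round())
for n,i in zip(("scene","side"),a): cv2.imwrite(f"pics/{n}0.png",i[:,:,::-1])
s=ctrl.get_state();print(s["time"],s["eef_pos"],s["tcp_rot"],R.from_quat(s["tcp_rot"]).as_matrix(),ctrl.nose_length)
E
```

```text
scene balance 0.8 [ 0.6554 -0.0157  0.0712] [290. 206.]
scene tab_pad 0.64 [ 0.4984 -0.0303  0.0516] [299. 168.]
scene tab 0.51 [ 0.5045 -0.034   0.0517] [297. 169.]
scene lid 0.61 [ 0.6198 -0.0195  0.0682] [292. 196.]
scene lid 0.2 [ 0.5021 -0.0291  0.0519] [299. 169.]
scene lid_nose 0.74 [ 0.6135 -0.0182  0.0698] [293. 194.]
scene ring_cone 0.69 [ 0.581  -0.1785  0.0202] [236. 191.]
scene ring_cone 0.41 [0.5522 0.1526 0.0315] [366. 197.]
scene loupe 0.75 [0.5543 0.1496 0.0349] [365. 197.]
scene stone_tin 0.89 [ 0.6815 -0.1654  0.025 ] [227. 219.]
side balance 0.97 [0.5958 0.0352 0.0602] [331. 208.]
side tab_pad 0.51 [ 0.5036 -0.0264  0.0496] [374. 205.]
side tab_pad 0.37 [ 0.5684 -0.1718  0.0521] [363. 176.]
side tab 0.53 [ 0.4992 -0.03    0.0491] [376. 205.]
side lid 0.81 [ 0.6018 -0.0058  0.0654] [334. 198.]
side lid_nose 0.97 [ 0.6057 -0.0058  0.0701] [332. 196.]
side ring_cone 0.63 [ 0.5683 -0.1699  0.0517] [363. 176.]
side loupe 0.56 [0.5405 0.1603 0.0308] [338. 250.]
0.9 [ 0.2831 -0.6127  0.2533] [ 0.9767  0.2147 -0.     -0.    ] [[ 0.9078  0.4194 -0.    ]
 [ 0.4194 -0.9078  0.    ]
 [-0.     -0.     -1.    ]] 0.022
```

```bash
cd pics; python3 -c "
import cv2
a=cv2.resize(cv2.imread('scene0.png')[110:310,180:440],(780,600),interpolation=2);b=cv2.resize(cv2.imread('side0.png')[120:320,220:480],(780,600),interpolation=2)
cv2.imwrite('sc.png',a);cv2.imwrite('sd.png',b)"
```

```text
(no output)
```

View pics/sc.png

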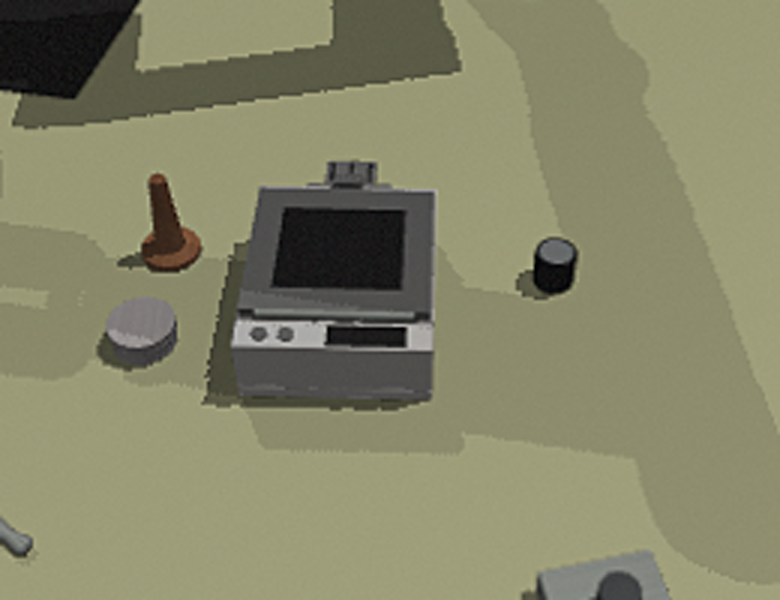

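View pics/sd.png

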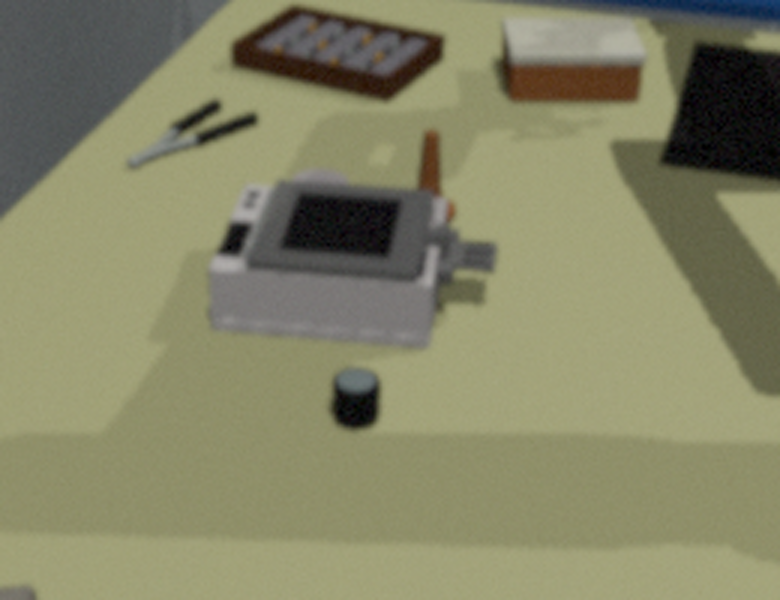

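The scene view (crop, 3x) shows the balance with its tab at about (352,173), pointing to the robot. The cone and tin are to the left (-y) and the loupe to the right. The side view agrees, with the tab at about (478,256). Both views show the lid closed. Next I fit the balance pose to its corners.

Run:
```python
from h import *
from scipy.optimize import least_squares
np.set_printoptions(precision=4,suppress=True)
A=ctrl.read_camera("scene");B=ctrl.read_camera("side")
oa=[((232,347),(90,-75,60)),((433,348),(90,75,60)),((240,395),(90,-75,0)),((432,400),(90,75,0)),((330,162),(-137,-22,50)),((377,162),(-137,22,50))]
ob=[((213,328),(90,75,0)),((428,345),(-90,75,0)),((496,243),(-137,-22,50)),((494,266),(-137,22,50))]
def W(q,P): 
    return R.from_euler("z",q[2]).apply(np.array(P)/1e3)+[q[0],q[1],q[3]]
def f(q):
    r=[]
    for pic,o,off in((A,oa,(180,110)),(B,ob,(220,120))):
        u=np.array([np.array(a)/3+off for a,_ in o]); r.append((px(pic,W(q,[b for _,b in o]))-u).ravel())
    return np.concatenate(r)
s=least_squares(f,[.62,-.02,0,0],loss="soft_l1")
print(s.x,f(s.x).round(1))
print("tab",W(s.x,[(-121,0,50),(60,0,64),(-88,0,60),(-26,0,184)]))
```

```text
[ 0.6136 -0.0166  0.158  -0.0001] [-0.4 -0.7  0.3  0.5 -0.2  0.3  0.2  0.1 -0.8 -0.7  0.1 -0.4 -1.   0.5
  0.1  1.1  0.3 -0.8  0.   0.2]
tab [[ 0.4941 -0.0356  0.0499]
 [ 0.6729 -0.0071  0.0639]
 [ 0.5267 -0.0304  0.0599]
 [ 0.588  -0.0207  0.1839]]
```

```bash
cat >> h.py <<'E'
np.set_printoptions(precision=2,suppress=True)
BP=np.array([.6136,-.0166,0]);BR=R.from_euler("z",.158)
def goal(tip,a):   # tip in balance mm, tilt deg -> rotvec deg, shift mm from now
    s=ctrl.get_state(); T=R.from_quat(s["tcp_rot"])
    G=BR*R.from_euler("x",180,degrees=True)*R.from_euler("y",a,degrees=True)
    p=BP+BR.apply(np.array(tip)/1e3)-.022*G.as_matrix()[:,2]
    print((T.inv()*G).as_rotvec(degrees=True),1e3*T.inv().apply(p-s["eef_pos"]))
def now():
    s=ctrl.get_state(); T=R.from_quat(s["tcp_rot"]).as_matrix()
    print(s["time"],"tip",1e3*BR.inv().apply(s["eef_pos"]+.022*T[:,2]-BP),"zdir",BR.inv().apply(T[:,2]),"F",BR.inv().apply(s["contact_force"]),s["opening"],np.array(s["qpos"]))
E
python3 -c "
from h import *
now()
goal((-115,0,180),0);goal((-115,0,100),20)"
```

```text
1.0 tip [-420.16 -536.71  231.33] zdir [-0. -0. -1.] F [-0.06 -0.37 -0.2 ] 0.9974551768684873 [-1.29  0.29  1.58 -0.    1.28 -0.15]
[-0.    0.   15.75] [ 439.36 -433.75   51.33]
[-2.75 19.87 15.59] [ 432.12 -435.79  132.66]
```

Careful with the scale: shifts go in shares of 400 mm and turns go in shares of 4 rad. That gives: 320 mm is 0.8, -100 mm is -0.25, 15.75 degrees is 0.0687.

>>> {"method": "send_rows", "body": {
  "rows": "0 0 0.0087 0.05 -0.05 0 -1;0 0 0.0175 0.15 -0.15 0.0125 -1;0 0 0.0262 0.25 -0.25 0.025 -1;0 0 0.0349 0.3625 -0.3625 0.0375 -1;0 0 0.0436 0.475 -0.475 0.05 -1;0 0 0.0524 0.5875 -0.5825 0.0625 -1;0 0 0.0611 0.7 -0.6925 0.075 -1;0 0 0.0687 0.8 -0.7875 0.0875 -1"
}}

```text
time: 2.0
eef_pos: [0.442, -0.1907, 0.2187]
tcp_rot: [0.997, 0.078, 0.001, 0.0]
contact_force: [0.1, -0.6, -0.1]
opening: 0.001
finger_force: 0.0
```

```bash
python3 -c "
from h import *
now()
goal((-115,0,160),0);goal((-115,0,90),20)"
```

```text
2.0 tip [-196.83 -144.92  196.67] zdir [ 0. -0. -1.] F [ 0.02 -0.64 -0.13] 0.0009066517938781514 [-0.62 -0.12  2.07  0.    1.18  0.8 ]
[ 0.05 -0.06 -0.07] [  81.64 -145.04   36.63]
[ 0.06 19.94 -0.06] [  74.03 -145.09  107.95]
```

Converted, -145 mm is -0.3625, -135 mm is -0.3375, 20 degrees is 0.0873.

>>> {"method": "send_rows", "body": {
  "rows": "0 0 0 0.0375 -0.0875 0.0125 -1;0 0 0 0.0875 -0.1875 0.0375 -1;0 0.0131 0 0.125 -0.275 0.0625 -1;0 0.0305 0 0.1625 -0.3375 0.1125 -1;0 0.0524 0 0.185 -0.3625 0.1625 -1;0 0.0698 0 0.185 -0.3625 0.2125 -1;0 0.0873 0 0.185 -0.3625 0.25 -1;0 0.0873 0 0.185 -0.3625 0.27 -1"
}}

```text
time: 3.0
eef_pos: [0.4905, -0.0375, 0.1091]
tcp_rot: [0.982, 0.077, 0.172, -0.014]
contact_force: [-0.9, 0.1, 0.0]
opening: -0.003
finger_force: 0.0
```

```bash
python3 -c "
from h import *
now()
goal((-115,0,60),20);goal((-115,0,53),20);goal((-115,0,43),20)
p=ctrl.read_camera('side');save(p,'side1')
q=ctrl.read_camera('scene');a=p['color'][140:280,260:440];b=q['color'][110:250,200:380]
cv2.imwrite('pics/c1.png',cv2.resize(np.hstack([a,b]),(800,311),interpolation=2)[:,:,::-1])
"
```

```text
3.0 tip [-117.35   -1.21   88.43] zdir [ 0.34  0.   -0.94] F [-0.87  0.2   0.03] -0.003074974079562378 [-0.36 -0.1   2.31  0.29  0.65  0.85]
[-0.05  0.13 -0.06] [-7.51 -1.2  27.53]
[-0.05  0.13 -0.06] [-9.89 -1.19 34.11]
[-0.05  0.13 -0.06] [-13.28  -1.18  43.52]
```

View pics/c1.png

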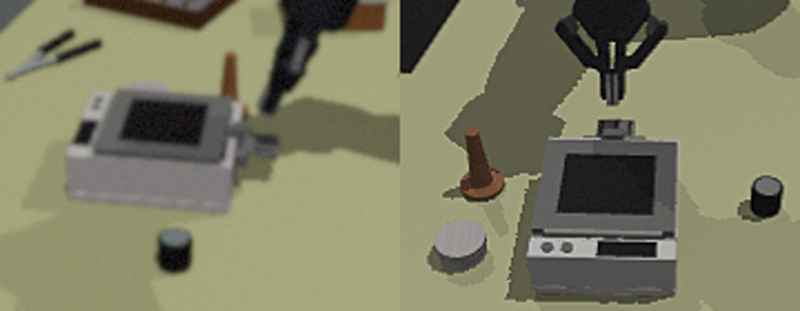

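The fingertips hover centred over the tab (left panel near (267,105), right near (612,100)), with the gripper leaning away from the lid. Now I press.

Converted, 44 mm is 0.11, 42 mm is 0.105.

>>> {"method": "send_rows", "body": {
  "rows": "0 0 0 -0.01 -0.0025 0.03 -1;0 0 0 -0.02 -0.0025 0.065 -1;0 0 0 -0.0238 -0.0025 0.08 -1;0 0 0 -0.0263 -0.0025 0.0875 -1;0 0 0 -0.0288 -0.0025 0.0938 -1;0 0 0 -0.0313 -0.0025 0.1 -1;0 0 0 -0.0325 -0.0025 0.105 -1;0 0 0 -0.0338 -0.0025 0.11 -1"
}}

```text
time: 4.1
eef_pos: [0.4942, -0.0363, 0.0646]
tcp_rot: [0.982, 0.078, 0.173, -0.014]
contact_force: [-0.5, 1.4, 3.1]
opening: -0.001
finger_force: 1.5
```

```bash
python3 -c "
from h import *
now()
p=ctrl.read_camera('side')
q=ctrl.read_camera('scene');a=p['color'][140:280,260:440];b=q['color'][110:250,200:380]
cv2.imwrite('pics/c2.png',cv2.resize(np.hstack([a,b]),(800,311),interpolation=2)[:,:,::-1])
for c in (p,q):
  for d in ctrl.look_for(c,'lid_nose')[:1]: print(d['p'],1e3*BR.inv().apply(w(c,d['position'])-BP))
"
```

```text
4.1 tip [-113.48   -0.7    43.93] zdir [ 0.34 -0.   -0.94] F [-0.3   1.46  3.13] -0.0005308260954690746 [-0.36  0.01  2.31  0.34  0.54  0.79]
0.63 [-2.77 14.83 94.33]
0.56 [ 2.3  -5.22 93.91]
```

View pics/c2.png

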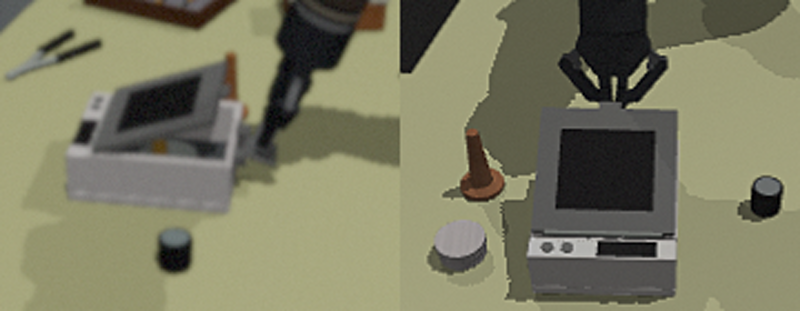

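The lid has come free and is rising by itself: its front edge is at about (228,65) in the left panel. The tip is clear of it. I hold, then back off.

Converted, -50 mm is -0.125, -30 mm is -0.075.

>>> {"method": "send_rows", "body": {
  "rows": "0 0 0 0 0 0 -1;0 0 0 0 0 0 -1;0 0 0 0 0 0 -1;0 0 0 0 0 0 -1;0 0 0 0 0 -0.0075 -1;0 0 0 0 0 -0.03 -1;0 0 0 -0.0125 0 -0.075 -1;0 0 0 -0.025 0 -0.125 -1"
}}

```text
time: 5.3
eef_pos: [0.4666, -0.0405, 0.1079]
tcp_rot: [0.982, 0.078, 0.172, -0.014]
contact_force: [0.0, -0.0, 0.2]
opening: -0.001
finger_force: 0.0
```

```bash
python3 -c "
from h import *
now()
goal((-100,0,168),20);goal((-50,0,168),20);goal((60,0,168),20)
p=ctrl.read_camera('side')
q=ctrl.read_camera('scene');a=p['color'][110:250,260:440];b=q['color'][110:250,200:380]
cv2.imwrite('pics/c3.png',cv2.resize(np.hstack([a,b]),(800,311),interpolation=2)[:,:,::-1])
for c in (p,q):
  for d in ctrl.look_for(c,'lid_nose')[:1]: print(d['p'],1e3*BR.inv().apply(w(c,d['position'])-BP))
  print(px(c,BP+BR.apply(np.array([(-26,0,184),(-20.2,-73,176),(-20.2,73,176)])/1e3))-((260,110) if c is p else (200,110)))
"
```

```text
5.3 tip [-141.41   -0.52   87.19] zdir [ 0.34  0.   -0.94] F [ 0.02 -0.02  0.17] -0.0009371033683219363 [-0.39 -0.15  2.36  0.3   0.66  0.81]
[-0.02  0.11  0.01] [ 66.39  -0.54 -61.9 ]
[-0.02  0.11  0.01] [113.41  -0.53 -44.89]
[-0.02  0.11  0.01] [216.85  -0.5   -7.46]
0.64 [ 16.1   30.91 134.2 ]
[[81.77 42.13]
 [83.1  33.18]
 [75.13 58.16]]
0.97 [ 22.02   0.17 121.9 ]
[[ 92.16  38.57]
 [ 59.03  42.48]
 [125.33  43.76]]
```

View pics/c3.png

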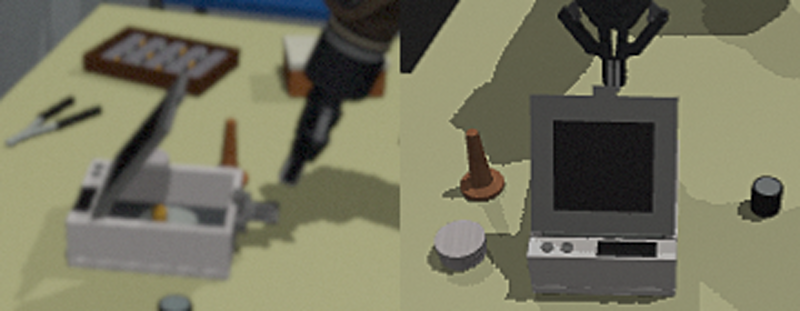

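The lid stands sprung up at about 0.95 rad: its nose is at about (182,85) left and (605,92) right, as predicted. The weight on the pan is undisturbed. Now I go to the pre-push pose.

Converted, 104 mm is 0.26, 97 mm is 0.2425.

>>> {"method": "send_rows", "body": {
  "rows": "0 0 0 0.0125 0 -0.0375 -1;0 0 0 0.0375 0 -0.0875 -1;0 0 0 0.075 0 -0.1375 -1;0 0 0 0.125 0 -0.155 -1;0 0 0 0.17 0 -0.1525 -1;0 0 0 0.2125 0 -0.1375 -1;0 0 0 0.2425 0 -0.1275 -1;0 0 0 0.26 0 -0.12 -1"
}}

```text
time: 6.5
eef_pos: [0.5484, -0.0276, 0.1877]
tcp_rot: [0.982, 0.078, 0.172, -0.014]
contact_force: [-0.1, 1.0, -0.8]
opening: -0.001
finger_force: 0.0
```

```bash
python3 -c "
from h import *
now()
goal((-20,0,170),20);goal((20,0,170),20);goal((60,0,172),20);goal((80,0,172),20)
"
```

```text
6.5 tip [-58.64  -0.54 167.02] zdir [ 0.34  0.   -0.94] F [ 0.02  1.03 -0.78] -0.0006021539552115169 [-0.3  -0.08  2.13  0.21  0.79  0.99]
[-0.04  0.09  0.  ] [37.31 -0.55 10.36]
[-0.04  0.09  0.  ] [74.92 -0.54 23.98]
[-0.04  0.09  0.  ] [113.21  -0.53  35.73]
[-0.04  0.09  0.  ] [132.02  -0.52  42.54]
```

Converted, 47 mm is 0.1175, 42 mm is 0.105.

>>> {"method": "send_rows", "body": {
  "rows": "0 0 0 0.02 0 0.005 -1;0 0 0 0.0375 0 0.01 -1;0 0 0 0.0525 0 0.015 -1;0 0 0 0.0675 0 0.0175 -1;0 0 0 0.08 0 0.0225 -1;0 0 0 0.0925 0 0.025 -1;0 0 0 0.105 0 0.03 -1;0 0 0 0.1175 0 0.035 -1"
}}

```text
time: 7.5
eef_pos: [0.5968, -0.02, 0.1915]
tcp_rot: [0.982, 0.078, 0.173, -0.014]
contact_force: [-1.6, 0.4, 0.4]
opening: 0.004
finger_force: 0.2
```

Converted, 40 mm is 0.1, 35 mm is 0.0875.

>>> {"method": "send_rows", "body": {
  "rows": "0 0 0 0.0125 0 0.005 -1;0 0 0 0.025 0 0.01 -1;0 0 0 0.0375 0 0.0125 -1;0 0 0 0.05 0 0.0175 -1;0 0 0 0.0625 0 0.0225 -1;0 0 0 0.075 0 0.0263 -1;0 0 0 0.0875 0 0.03 -1;0 0 0 0.1 0 0.035 -1"
}}

```text
time: 8.5
eef_pos: [0.6387, -0.0134, 0.1921]
tcp_rot: [0.982, 0.078, 0.173, -0.014]
contact_force: [-0.6, -1.0, -0.0]
opening: 0.003
finger_force: 0.1
```

```bash
python3 -c "
from h import *
now()
goal((60,0,172),20);goal((80,0,172),20)
p=ctrl.read_camera('side')
q=ctrl.read_camera('scene');a=p['color'][110:250,260:440];b=q['color'][110:250,200:380]
cv2.imwrite('pics/c4.png',cv2.resize(np.hstack([a,b]),(800,311),interpolation=2)[:,:,::-1])
"
```

```text
8.5 tip [ 32.82  -0.75 171.46] zdir [ 0.34 -0.   -0.94] F [-0.72 -0.9  -0.04] 0.002674919064678971 [-0.23  0.11  1.92  0.18  0.79  1.08]
[ 0.01 -0.01 -0.  ] [25.72 -0.75  8.79]
[ 0.01 -0.01 -0.  ] [44.52 -0.75 15.64]
```

View pics/c4.png

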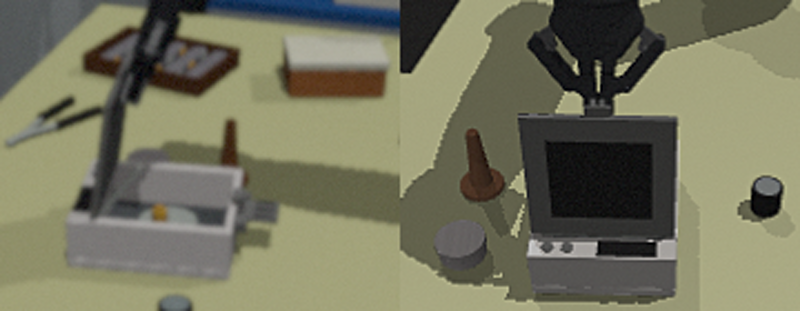

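The lid is close to upright, with the fingers on its inner face near (110,95) left. I continue slowly.

Converted, 35 mm is 0.0875, 31 mm is 0.0775.

>>> {"method": "send_rows", "body": {
  "rows": "0 0 0 0.0125 0 0.005 -1;0 0 0 0.025 0 0.0088 -1;0 0 0 0.0375 0 0.0125 -1;0 0 0 0.0475 0 0.0175 -1;0 0 0 0.0575 0 0.02 -1;0 0 0 0.0675 0 0.0238 -1;0 0 0 0.0775 0 0.0275 -1;0 0 0 0.0875 0 0.03 -1"
}}

```text
time: 9.6
eef_pos: [0.6751, -0.0075, 0.1927]
tcp_rot: [0.982, 0.078, 0.173, -0.014]
contact_force: [-0.1, 0.4, 0.0]
opening: -0.001
finger_force: 0.0
```

Converted, 12 mm is 0.03, 10 mm is 0.025.

>>> {"method": "send_rows", "body": {
  "rows": "0 0 0 0.0075 0 0.0025 -1;0 0 0 0.015 0 0.005 -1;0 0 0 0.02 0 0.0075 -1;0 0 0 0.025 0 0.0088 -1;0 0 0 0.03 0 0.01 -1;0 0 0 0.03 0 0.01 -1;0 0 0 0.03 0 0.01 -1;0 0 0 0.03 0 0.01 -1"
}}

```text
time: 10.6
eef_pos: [0.6872, -0.0056, 0.1931]
tcp_rot: [0.982, 0.078, 0.173, -0.014]
contact_force: [0.1, 0.4, 0.6]
opening: -0.002
finger_force: 0.0
```

```bash
python3 -c "
from h import *
now()
p=ctrl.read_camera('side')
q=ctrl.read_camera('scene');a=p['color'][110:250,260:440];b=q['color'][110:250,200:380]
cv2.imwrite('pics/c5.png',cv2.resize(np.hstack([a,b]),(800,311),interpolation=2)[:,:,::-1])
"
```

```text
10.6 tip [ 81.96  -0.69 172.38] zdir [ 0.34  0.   -0.94] F [0.15 0.37 0.58] -0.0019374971261659157 [-0.2   0.22  1.8   0.17  0.8   1.12]
```

View pics/c5.png

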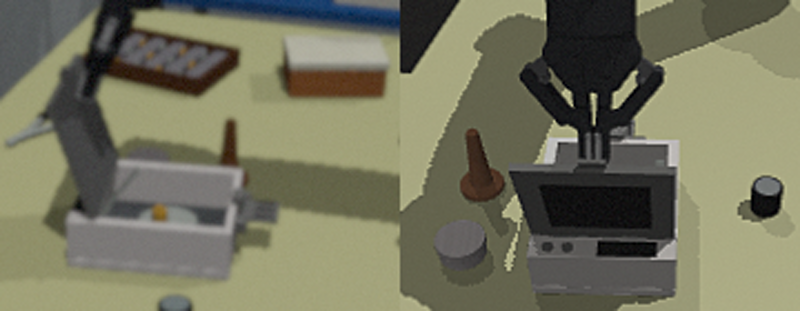

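The lid leans back past upright with its top at about (75,70) left, and the tool feels no force, so it rests on its stop. I retreat backwards, then up.

Converted, -145 mm is -0.3625, -130 mm is -0.325.

>>> {"method": "send_rows", "body": {
  "rows": "0 0 0 -0.0175 0 -0.0075 -1;0 0 0 -0.05 0 -0.02 -1;0 0 0 -0.095 0 -0.035 -1;0 0 0 -0.15 0 -0.06 -1;0 0 0 -0.2125 0 -0.095 -1;0 0 0 -0.275 0 -0.135 -1;0 0 0 -0.325 0 -0.175 -1;0 0 0 -0.3625 0 -0.2 -1"
}}

```text
time: 11.7
eef_pos: [0.5241, -0.0314, 0.2189]
tcp_rot: [0.982, 0.078, 0.173, -0.014]
contact_force: [-0.4, -1.1, 0.2]
opening: -0.0
finger_force: 0.0
```

Converted, -35 mm is -0.0875, -30 mm is -0.075.

>>> {"method": "send_rows", "body": {
  "rows": "0 0 0 -0.025 0 -0.025 -1;0 0 0 -0.05 0 -0.05 -1;0 0 0 -0.075 0 -0.07 -1;0 0 0 -0.0875 0 -0.075 -1;0 0 0 -0.0875 0 -0.075 -1;0 0 0 -0.0875 0 -0.075 -1;0 0 0 -0.0875 0 -0.075 -1;0 0 0 -0.0875 0 -0.075 -1"
}}

```text
time: 12.7
eef_pos: [0.4833, -0.038, 0.2347]
tcp_rot: [0.982, 0.078, 0.173, -0.014]
contact_force: [-0.3, 0.4, 0.5]
opening: -0.0
finger_force: 0.0
```

```bash
python3 -c "
from h import *
now()
p=ctrl.read_camera('side')
q=ctrl.read_camera('scene');a=p['color'][110:250,260:440];b=q['color'][110:250,200:380]
cv2.imwrite('pics/c6.png',cv2.resize(np.hstack([a,b]),(800,311),interpolation=2)[:,:,::-1])
th=1.9
P=[(60-148*np.cos(th),0,64+148*np.sin(th)-4)]+[(60-138*np.cos(th),y,64+138*np.sin(th)) for y in(-73,73)]
for c,o in((p,(260,110)),(q,(200,110))): print((px(c,BP+BR.apply(np.array(P)/1e3))-o)*2.22+((0,0) if c is p else(400,0)))
"
```

```text
12.7 tip [-124.58   -0.66  214.04] zdir [ 0.34  0.   -0.94] F [-0.22  0.41  0.52] -6.045340220794388e-06 [-0.37 -0.31  2.23  0.22  0.93  0.94]
[[ 59.39  72.07]
 [ 76.26  51.85]
 [ 47.21 104.61]]
[[592.22 165.83]
 [509.28 166.19]
 [676.87 169.68]]
```

View pics/c6.png

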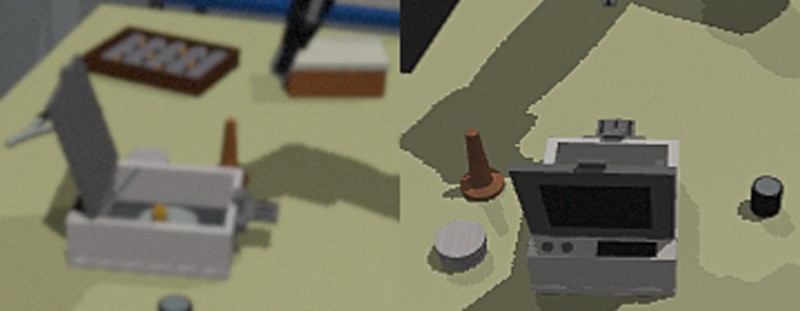

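The lid's edge corners at about (510,167), (676,170) and (50,105) match the 1.9 rad prediction, so it is fully open. The bystanders and the weight haven't moved, and the arm is clear.

```bash
python3 -c "
from plant import ctrl
print(ctrl.sign_off())"
```

```text
the job is handed in; nothing more can be done
None
```

The balance is open and handed in: I pressed the tab, the lid sprang up by itself, and I pushed it gently back to its stop. The arm is clear, the pan and weight were not touched, and the cone, loupe and tin are where they stood.

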